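# Hotplate off, then open the spirit bottle's safety cap

## Robot

A 6-joint arm with a two-finger parallel gripper is mounted at the origin on the work surface. World frame = base frame: x ahead of the robot, y to its left, z up, the work surface at z = 0. Lengths are in m, angles in rad, forces in N, time in s.
With the tool pointing down it reaches from about 0.425 to 0.95 m from the base axis. Payload 3.5 kg.
Tool frame: the origin (TCP) lies on the centre line of the jaws, within the pads' length; the fingertips stand 11 mm ahead of it and the grasp point (between the pads) lies 8 mm behind it; z points along the fingers, y is the line along which they close (so a half turn about z gives the same grasp; the last joint's range is limited). The gripper opens to 85 mm and grips with 20 to 120 N. Pads are 22 mm wide; open, the fingers measure 114 mm over their backs; the gripper's body (76 mm by 85 mm) begins 54 mm behind the grasp point. The pads swing forward as they close: fully open they stand 13 mm farther back than shut.
Start: joints at [-0.15, 0.286, 1.577, -0, 1.279, -0.15], TCP at [0.675, 0, 0.242] pointing down, gripper open.
Joint ranges: [-2.77, 2.77], [-0.9, 2.22], [0.21, 2.48], [-1.53, 4.67], [0.24, 2.81], [-2.84, 2.84]. Speed limits (rad/s): [2.79, 2.79, 3.14, 3.14, 3.14, 3.14].

## Interface

Orientations are given as a unit quaternion [x, y, z, w].
In Python, from plant import ctrl gives the robot as it stands.
- The arm moves only by the tool step_arm, never from a script. Its argument "motion" is a list of rows, each an object with "offset": the shift along the tool's x, y, z in m, a list of three; "twist": the turn about the tool's z in degrees. A call has 1 to 12 rows; each row is the pose to reach, as a shift and turn from the pose commanded when the call began, along the tool's axes at that moment; what a row does not reach only later rows make up. A row lasts 1/10 s, in which the tool goes at most 50 mm and 8.59 degrees, less where a joint would pass 70% of its speed; a pose out of reach is approached as far as the arm can. A call with a gripper value outside its range is refused whole. "gripper" is the finger opening in m, from 0 to 0.0854, set as the call begins (left out, the last holds). The fingers move at their own pace and stop on an object; "grip_force" is the grip in N (left out, the last holds). Time passes only in rows, so rows that repeat a pose let the fingers close. It gives the time, the measured TCP pose, the force, the opening and the grip force at its end, in the units of the state.
- ctrl.get_state(): the state, without advancing time (a new reading comes with each control period).
- ctrl.read_camera(name): name is "scene" or "side" or "wrist"; returns the picture (400x640x3 uint8, blue, green, red); there is no depth.
- ctrl.calibration(name): a dict with "fx", "fy", "cx", "cy" (pixels), "cam_to_world" (4x4, takes a point from camera to world coordinates). Camera axes: x right, y up, looking along -z (the intrinsics and any distortion apply to the point x, -y, -z); pixel columns grow to the right and rows downward; lengths in m; the calibration is good to about 2 mm. A picture is of the moment at which its call begins: read the wrist's pose just before it. calibration takes no time and is no camera call; for the wrist camera it gives the pose at the moment of the call.
- ctrl.sign_off(): hands the job in; it is judged then, once.
The state is a dict: "time": time; "qpos": joint angles; "dq": joint speeds; "joint_efforts": joint torques, N m; "eef_pos": TCP position; "tcp_rot": TCP orientation; "contact_force": force on the tool from outside, world axes, zero at the start; "wrist_torque": the same for the moment, N m; "opening": opening from 0.0 (shut) to 1.0 (fully open); "finger_force": force on a finger pad.
Only numpy, scipy, OpenCV 4.12 (cv2) and the standard library are available. Lean on these libraries where they do the work, as an engineer would, in place of code of your own. Each camera call takes 0.05 s, during which the arm holds its last target. There are 200 camera calls.

## Task

Make it safe and open the burner spirit: first turn the hotplate's knob anticlockwise all the way to its off stop, then push the bottle's safety cap down, twist it anticlockwise while pushed until it is free, and lift it straight up off the bottle. Finish while still holding the cap in the gripper, level and still, about 8 cm above where it sat and directly over the bottle's mouth. Do not move the other things on the counter.

Things in the scene. Friction and masses are not known exactly. Their poses are not given: they have to be found in the camera images.
- hotplate: White electric hotplate, 245 x 200 mm, deck 62 mm above the counter, fixed. Origin on the counter directly under the knob's axis; its x axis points from the knob to the round dark iron plate (150 mm across, centred 115 mm along x, top 72 mm above the counter). It and the bottle may have changed sides.
- knob_grip (a point): Centre of the hotplate knob's raised grip bar, on the vertical turning axis, 99 mm above the counter. The bar is 42 mm long, 14 mm thick; its top lies 7 mm above this point, its foot (where the 44 mm round skirt begins) 23 mm below. The x axis runs along the bar and turns with it.
- knob (a joint): Angle of the hotplate knob in rad. 0 = off, the end stop fully anticlockwise seen from above, where the bar lies along the hotplate's x axis; it grows as the knob is turned clockwise. Starts 0.6 to 1.4. Light friction (0.04 N m), stays where it is left.
- bottle: White rectangular plastic bottle, 94 x 64 mm, held firmly in a wooden caddy (130 x 100 mm, 40 mm high) fixed to the counter: it cannot turn or lift. Origin at the centre of the caddy's underside, below the cap's centre; x along the bottle's long side. Flat shoulder top at 117 mm, rising as a cone (60 mm across) to 125 mm at the neck, 12 mm below the closed cap's edge.
- cap: Grey twelve-sided push-and-turn safety cap, 46 mm across the flats, 34 mm high, about 30 g. Origin at the centre of its lower edge, z up; flats face its x axis and every 30 degrees from it. Starts closed: axes parallel to the bottle's, lower edge 137 mm and top 171 mm above the counter. Closed it can be neither lifted nor turned; push it down 6 to 7 mm (4 at least) to turn it.
- cap_edge (a point): Point on the cap's top, 20 mm from its centre along the cap's x axis, at the tip of a raised moulded arrow. Closed, it points along the bottle's x axis. Turned anticlockwise (from above) while pushed, the cap is free to lift straight up between 60 and 73 degrees (1.05 to 1.27 rad) and meets a stop at 74; there it no longer needs pushing.
- plunger (a joint): How far the spring stub inside the bottle's neck, on which the cap rests, is pushed down (m): 0 = up, 0.008 = fully down. It starts to yield at 6 N and takes 10 N fully down.
- burner: Bystander, to be left alone: steel fuel cup of the fondue set, an open bowl 68 mm across and 42 mm high, stands beyond the bottle; origin at the centre of its underside.
- mill: Bystander, to be left alone: dark wooden pepper mill, 52 mm across, 116 mm high, stands beside the hotplate; origin at the centre of its underside.
- spice_jar: Bystander, to be left alone: small amber spice jar, 44 mm across, 85 mm high, stands nearest the robot; origin at the centre of its underside.
- mug: Bystander, to be left alone: white mug, 80 mm across, 90 mm high, on the robot's left; origin at the centre of its underside.
- jar: Bystander, to be left alone: big clear storage jar, 84 mm across, 130 mm high, on the robot's left, farther out than the mug; origin at the centre of its underside.
- spatula: Bystander, to be left alone: spatula lying on the chopping board on the robot's right.
Not all that is in view belongs to the job. Of the things that look like the cap, the smallest one is meant. Leave any purple look-alike of the bottle alone.

How it is judged:
On the way, in this order (a step that is already met when the one before it is completed fails the run):
1. the hotplate's knob is turned to its off stop (value of joint knob below 0.08 rad), for 0.2 s.
2. with the hotplate off, the closed cap is pushed down by the gripper (value of joint knob below 0.08 rad and value of joint plunger above 0.003 m and contact force between the fingers and cap above 1 N), for 0.1 s.
3. the cap, still on the neck, is twisted anticlockwise by more than 50 degrees (value of joint knob below 0.08 rad and y of cap_edge in the frame of bottle above 0.0155 m and z of cap in the frame of bottle below 0.142 m), for 0.1 s.
At the end, for the whole second after the job is handed in: The knob is within 0.08 rad of its off stop; the cap is gripped by the fingers (over 2 N), touches no part of the bottle, is 40 to 140 mm above its closed position, within 40 mm of the bottle's axis, within 0.3 rad of level and still (under 0.03 m/s) (value of joint knob below 0.08 rad and z of cap in the frame of bottle between 0.177 and 0.277 m and horizontal distance between cap and bottle below 0.04 m and angle between cap's own z axis and vertical below 0.3 rad and linear speed of cap below 0.03 m/s and contact force between the fingers and cap above 2 N and contact force between cap and bottle below 0.1 N); the arm keeps its last pose, push and grip.
It fails at once if another thing on the counter is moved by more than 30 mm or knocked over (distance of any of burner, mill, spice_jar, mug, jar, spatula from where it was at the start of the episode above 0.03 m).
It also fails if it takes over 51 s, if anything falls off the work surface, if the arm or the gripper's body presses on something with over 40 N, if the wrist force passes 120 N, or if a joint passes its speed limit or range.

## Working session

There is one attempt and no reset: what is moved stays moved. The work goes in short steps, Python scripts to look and compute and a tool call to move; the robot and the scene stay as the last step left them, time stands still between calls to the robot, and variables do not carry over. Pictures are saved under pics/ and viewed, at most 10 in all, crops included, and the job is handed in when it is done.

Besides the shell and the picture viewer there is one more tool, called by a JSON object that holds its "method" and its "body". step_arm: Moves the arm, as the interface text tells. Its arguments: {"type":"object","properties":{"motion":{"type":"array"},"gripper":{"type":"number"},"grip_force":{"type":"number"}},"required":["motion"]}

```bash
mkdir -p pics; ls; cat > h.py <<'E'
import numpy as np, cv2
from plant import ctrl
def ray(c,u,v,z):
    T=np.array(c["cam_to_world"]);d=T[:3,:3]@np.array([(u-c["cx"])/c["fx"],-(v-c["cy"])/c["fy"],-1.])
    o=T[:3,3];return o+d*(z-o[2])/d[2]
def proj(c,p):
    T=np.array(c["cam_to_world"]);q=T[:3,:3].T@(np.array(p)-T[:3,3])
    return c["cx"]-c["fx"]*q[0]/q[2], c["cy"]+c["fy"]*q[1]/q[2]
E
python3 - <<'E'
from h import *
for n in("scene","side"):
    cv2.imwrite(f"pics/{n}0.png",ctrl.read_camera(n)); print(n,ctrl.calibration(n))
print(ctrl.get_state())
E
```

```text
pics
scene {'fx': 424.4509842036535, 'fy': 424.4509842036535, 'cx': 320.2662410997158, 'cy': 200.8719179136701, 'cam_to_world': array([[-0.73009185, -0.52782072,  0.43401749,  1.13532991],
       [ 0.68332154, -0.569599  ,  0.45675885,  0.6275818 ],
       [ 0.00612914,  0.63004941,  0.77653086,  1.18186317],
       [ 0.        ,  0.        ,  0.        ,  1.        ]])}
side {'fx': 421.2292872300486, 'fy': 421.2292872300486, 'cx': 329.14083453479265, 'cy': 203.19152905050169, 'cam_to_world': array([[ 0.87948187,  0.34972504, -0.3228065 ,  0.10564113],
       [-0.47584067,  0.65945198, -0.5819783 , -0.70932772],
       [ 0.009343  ,  0.66544383,  0.74638946,  1.0421991 ],
       [ 0.        ,  0.        ,  0.        ,  1.        ]])}
{'time': 0.1, 'qpos': array([-1.49992022e-01,  2.87078375e-01,  1.57806069e+00,  4.63843609e-06,
        1.27861270e+00, -1.49987389e-01]), 'dq': array([-0.00194484, -0.00303364, -0.00306229, -0.00166981, -0.00031219,
        0.00027389]), 'joint_efforts': array([ 1.14915063e-03, -4.07295120e+01, -2.93698221e+01, -1.06323112e-04,
        3.42678482e-03, -4.41654265e-06]), 'eef_pos': array([6.74414519e-01, 1.24530186e-04, 2.41068324e-01]), 'tcp_rot': array([ 7.07108481e-01,  7.07104257e-01, -6.38938186e-04, -8.70178460e-04]), 'contact_force': array([ 0.23129561,  0.85839654, -0.54840644]), 'wrist_torque': array([-0.01977902,  0.03291681, -0.00231074]), 'finger_force': 0.0, 'opening': 1.001164308055136}
```

View pics/scene0.png

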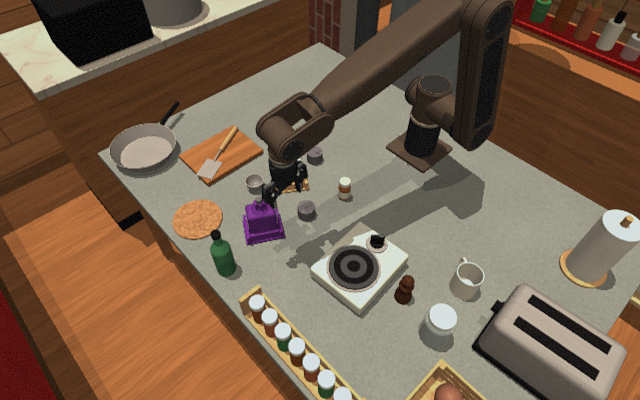

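View pics/side0.png

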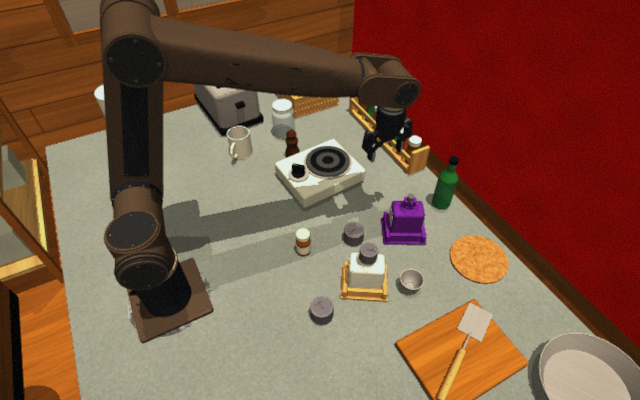

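Side view: the white bottle in its caddy is at (365,275), and the hotplate knob at (298,170). Cap candidates are the grey cap on the white bottle (368,253), two loose grey caps on the counter (354,233) and (321,309), and the top of the purple look-alike (408,202). I choose the one on the white bottle and check it in a close crop.

```bash
python3 - <<'E'
from h import *
a=cv2.imread("pics/side0.png");b=cv2.imread("pics/scene0.png")
A=cv2.resize(a[140:330,260:460],None,fx=4,fy=3.0,interpolation=cv2.INTER_CUBIC)
A=cv2.resize(a[215:315,300:420],(480,400),interpolation=cv2.INTER_CUBIC)
B=cv2.resize(b[215:295,340:420],(320,320),interpolation=cv2.INTER_CUBIC)
o=np.zeros((400,800,3),np.uint8);o[:,:480]=A;o[:320,480:]=B;cv2.imwrite("pics/crop1.png",o)
c=ctrl.calibration("side");s=ctrl.calibration("scene")
print("cap top",ray(c,369,248,.171)); print("caddy",ray(c,365,280,.04))
print("knob",ray(c,298,168,.106),ray(s,377,237,.106)); print("plate",ray(c,328,161,.072),ray(s,353,266,.072))
E
```

```text
cap top [ 0.49927574 -0.21112694  0.171     ]
caddy [ 0.49164626 -0.22238204  0.04      ]
knob [0.49421639 0.20082853 0.106     ] [0.50398583 0.21642951 0.106     ]
plate [0.61296747 0.21742212 0.072     ] [0.61477719 0.2248808  0.072     ]
```

View pics/crop1.png

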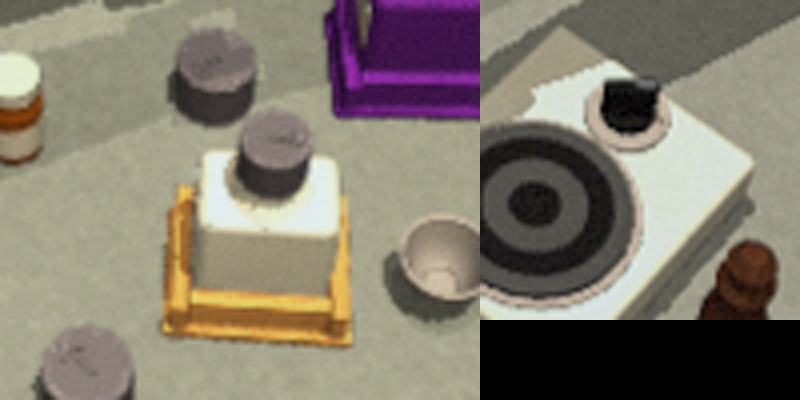

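The crop confirms it: the cap on the white bottle at side (369,249) is smaller than the loose ones, and its arrow points image-right. The knob bar is at scene (377,238). Next I move above the knob.

{"method": "step_arm", "body": {"motion": [{"offset": [0.035, -0.03, 0], "twist": 0}, {"offset": [0.07, -0.06, 0], "twist": 0}, {"offset": [0.105, -0.09, 0], "twist": 0}, {"offset": [0.14, -0.12, 0], "twist": 0}, {"offset": [0.175, -0.15, 0], "twist": 0}, {"offset": [0.205, -0.175, 0], "twist": 0}, {"offset": [0.205, -0.175, 0], "twist": 0}, {"offset": [0.205, -0.175, 0], "twist": 0}]}}

```text
time: 0.9
eef_pos: [0.4994, 0.2055, 0.2421]
tcp_rot: [0.706, 0.708, -0.0, 0.0]
contact_force: [0.2, 0.1, -0.2]
opening: 0.999
finger_force: 0.0
```

```bash
python3 - <<'E'
from h import *
print(ctrl.get_state()["eef_pos"],ctrl.calibration("wrist"))
cv2.imwrite("pics/w1.png",ctrl.read_camera("wrist"))
E
```

```text
[0.49943361 0.20550538 0.24206993] {'fx': 325.940915769063, 'fy': 325.940915769063, 'cx': 320.3144909559007, 'cy': 197.7483779601231, 'cam_to_world': array([[ 9.99996673e-01, -2.00768176e-03, -1.61968752e-03,
         4.99844441e-01],
       [ 2.38467616e-03,  9.58916897e-01,  2.83677100e-01,
         2.78119402e-01],
       [ 9.83612391e-04, -2.83680019e-01,  9.58918495e-01,
         3.74326992e-01],
       [ 0.00000000e+00,  0.00000000e+00,  0.00000000e+00,
         1.00000000e+00]])}
```

View pics/w1.png

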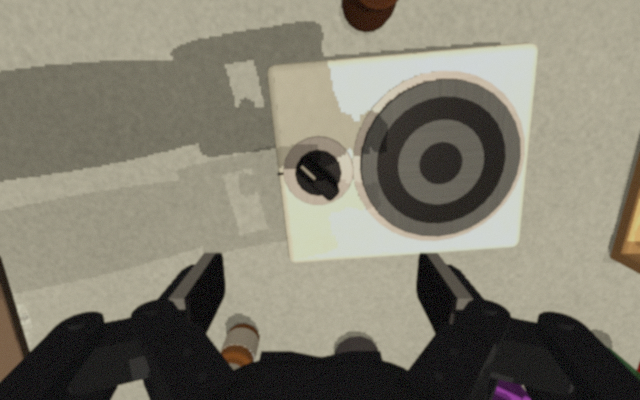

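The wrist view shows the knob at (319,173) with its bar running down-right, the plate centre at (441,163), and the mill at the top (369,8). I'll enlarge the knob to read its angle.

```bash
python3 - <<'E'
from h import *
a=cv2.imread("pics/w1.png");A=cv2.resize(a[130:220,270:370],(800,600)[:1]+(720,) if 0 else (660,594),interpolation=cv2.INTER_CUBIC)
A=np.clip(A.astype(float)*1.6,0,255);cv2.imwrite("pics/crop2.png",A)
c=ctrl.calibration("wrist")
k=ray(c,319,171,.08);p=ray(c,441,163,.072);print(k,p,np.linalg.norm(p-k),np.degrees(np.arctan2(*(p-k)[1::-1])))
for m in [(369,8)]:print(ray(c,*m,.1))
E
```

```text
[0.49976501 0.21602479 0.08      ] [0.61421689 0.2220731  0.072     ] 0.11489044979341978 3.0250347877861055
[0.53730554 0.34453004 0.1       ][ WARN:0@0.243] global loadsave.cpp:1063 imwrite_ Unsupported depth image for selected encoder is fallbacked to CV_8U.
```

View pics/crop2.png

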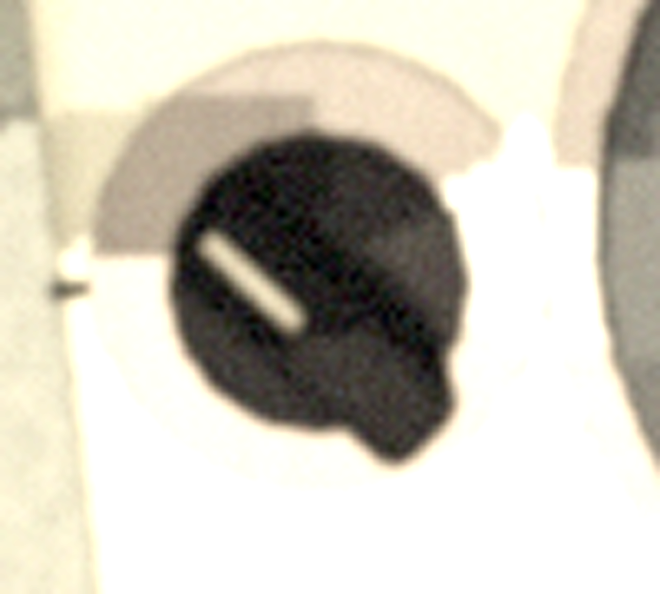

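```bash
python3 - <<'E'
from h import *
c=ctrl.calibration("wrist")
f=lambda x,y,z:ray(c,270+x/6.6,130+y/6.6,z)
print("skirt",f(318,282,.076)); a=f(205,240,.106);b=f(300,325,.106);d=b-a;print(a,b,np.degrees(np.arctan2(d[1],d[0])),np.linalg.norm(d))
e=f(400,455,.106);g=f(445,405,.106);m=(e+g)/2
print("end",m, "axis",m-0.021*d/np.linalg.norm(d)); d=m-a;print(np.degrees(np.arctan2(d[1],d[0])))
s=ctrl.get_state();print(s["eef_pos"],s["qpos"][5])
E
```

```text
skirt [0.49898952 0.21354792 0.076     ]
[0.4848623 0.2253817 0.106    ] [0.49684242 0.21436166 0.106     ] -42.60972036900816 0.016277739496700028
end [0.51268716 0.20038112 0.106     ] axis [0.49723154 0.21459814 0.106     ]
-41.939627180472115
[0.50010681 0.20485734 0.24216628] 0.20086431807314464
```

{"method": "step_arm", "body": {"motion": [{"offset": [0.004, -0.001, 0.02], "twist": -8}, {"offset": [0.009, -0.0015, 0.04], "twist": -16}, {"offset": [0.009, -0.0015, 0.06], "twist": -24}, {"offset": [0.009, -0.0015, 0.08], "twist": -32}, {"offset": [0.009, -0.0015, 0.09], "twist": -40}, {"offset": [0.009, -0.0015, 0.1], "twist": -48}, {"offset": [0.009, -0.0015, 0.12], "twist": -48}, {"offset": [0.009, -0.0015, 0.135], "twist": -48}, {"offset": [0.009, -0.0015, 0.148], "twist": -48}, {"offset": [0.009, -0.0015, 0.148], "twist": -48}]}}

```text
time: 1.95
eef_pos: [0.4973, 0.2131, 0.0918]
tcp_rot: [0.359, 0.933, -0.001, -0.002]
contact_force: [-0.1, 0.3, 0.5]
opening: 0.998
finger_force: 0.0
```

{"method": "step_arm", "body": {"motion": [{"offset": [0, 0, 0], "twist": 0}, {"offset": [0, 0, 0], "twist": 0}, {"offset": [0, 0, 0], "twist": 0}, {"offset": [0, 0, 0], "twist": 0}, {"offset": [0, 0, 0], "twist": 0}, {"offset": [0, 0, 0], "twist": 0}, {"offset": [0, 0, 0], "twist": 0}, {"offset": [0, 0, 0], "twist": 0}, {"offset": [0, 0, 0], "twist": 0}, {"offset": [0, 0, 0], "twist": 0}], "gripper": 0.005, "grip_force": 30}}

```text
time: 2.95
eef_pos: [0.4977, 0.2128, 0.0951]
tcp_rot: [0.358, 0.934, -0.002, -0.001]
contact_force: [-3.9, -5.7, 5.4]
opening: 0.158
finger_force: 33.5
```

{"method": "step_arm", "body": {"motion": [{"offset": [0, 0, -0.001], "twist": -6}, {"offset": [0, 0, -0.001], "twist": -12}, {"offset": [0, 0, -0.001], "twist": -18}, {"offset": [0, 0, -0.001], "twist": -24}, {"offset": [0, 0, -0.001], "twist": -30}, {"offset": [0, 0, -0.001], "twist": -36}, {"offset": [0, 0, -0.001], "twist": -41}, {"offset": [0, 0, -0.001], "twist": -45}, {"offset": [0, 0, -0.001], "twist": -48}, {"offset": [0, 0, -0.001], "twist": -48}, {"offset": [0, 0, -0.001], "twist": -48}]}}

```text
time: 4.05
eef_pos: [0.4977, 0.2132, 0.0951]
tcp_rot: [-0.051, 0.999, -0.001, -0.001]
contact_force: [-2.5, -4.6, 2.4]
opening: 0.157
finger_force: 35.2
```

```bash
python3 - <<'E'
from h import *
from scipy.spatial.transform import Rotation as R
s=ctrl.get_state();r=R.from_quat(s["tcp_rot"]).as_matrix();print(s["wrist_torque"],s["opening"],s["qpos"][5],np.degrees(np.arctan2(r[1,0],r[0,0])))
E
```

```text
[-0.76602279  0.3918458  -0.68369987] 0.15708356117262026 -1.4542047908039801 -174.17645748777625
```

The torque of −0.68 N m is far above the knob's friction, so it is at the stop. I release, rise, and start toward the bottle.

{"method": "step_arm", "body": {"motion": [{"offset": [0, 0, 0], "twist": 0}, {"offset": [0, 0, 0], "twist": 0}, {"offset": [0, 0, 0], "twist": 0}, {"offset": [0, 0, 0], "twist": 0}, {"offset": [0, 0, 0], "twist": 0}, {"offset": [0, 0, -0.03], "twist": 0}, {"offset": [0, 0, -0.07], "twist": 0}, {"offset": [0, 0, -0.11], "twist": 0}, {"offset": [0, 0, -0.15], "twist": 0}, {"offset": [0, 0, -0.18], "twist": 0}, {"offset": [0, 0, -0.18], "twist": 0}], "gripper": 0.085}}

```text
time: 5.15
eef_pos: [0.501, 0.2148, 0.2818]
tcp_rot: [-0.052, 0.999, 0.001, 0.006]
contact_force: [-0.1, -0.4, 0.8]
opening: 0.995
finger_force: 0.0
```

```bash
python3 - <<'E'
from h import *
s=ctrl.get_state();print(s["eef_pos"],s["qpos"],s["opening"])
c=ctrl.calibration("wrist");w=ctrl.read_camera("wrist");print(proj(c,[.498,.214,.1]))
u,v=map(int,proj(c,[.498,.214,.09]))
cv2.imwrite("pics/w2.png",cv2.resize(w[max(v-80,0):v+80,max(u-100,0):u+150],None,fx=3,fy=3,interpolation=cv2.INTER_CUBIC))
E
```

```text
[0.50104416 0.21476669 0.28183365] [ 2.18744193e-01 -3.67517022e-02  1.85988657e+00  8.87267067e-05
  1.30687228e+00 -1.45710696e+00] 0.9946795196294048
(np.float64(319.1275864510929), np.float64(171.5233884517043))
```

View pics/w2.png

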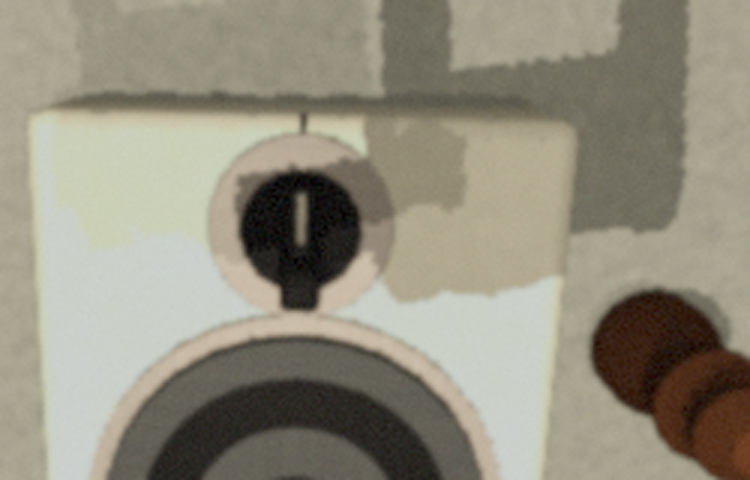

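The bar lines up with the off mark. I go above the bottle, untwisting on the way.

{"method": "step_arm", "body": {"motion": [{"offset": [0.004, -0.035, 0], "twist": 8}, {"offset": [0.008, -0.075, 0], "twist": 16}, {"offset": [0.012, -0.115, 0], "twist": 24}, {"offset": [0.016, -0.155, 0], "twist": 32}, {"offset": [0.02, -0.195, 0], "twist": 40}, {"offset": [0.024, -0.235, 0], "twist": 48}, {"offset": [0.028, -0.275, 0], "twist": 56}, {"offset": [0.032, -0.315, 0], "twist": 64}, {"offset": [0.037, -0.355, 0], "twist": 72}, {"offset": [0.042, -0.395, 0], "twist": 80}, {"offset": [0.046, -0.423, 0], "twist": 88}, {"offset": [0.046, -0.423, 0], "twist": 96}]}}

```text
time: 6.4
eef_pos: [0.4959, -0.2143, 0.2729]
tcp_rot: [0.711, 0.704, -0.001, -0.002]
contact_force: [1.0, 0.0, 1.1]
opening: 0.991
finger_force: 0.0
```

{"method": "step_arm", "body": {"motion": [{"offset": [0, 0, 0], "twist": 0}, {"offset": [0, 0, 0], "twist": 0}, {"offset": [0, 0, 0], "twist": 0}]}}

```text
time: 6.7
eef_pos: [0.4968, -0.2107, 0.2745]
tcp_rot: [0.706, 0.708, -0.0, -0.001]
contact_force: [0.1, 0.3, -0.0]
opening: 0.991
finger_force: 0.0
```

```bash
python3 - <<'E'
from h import *
s=ctrl.get_state();print(s["eef_pos"],s["qpos"],s["tcp_rot"])
w=ctrl.read_camera("wrist");cv2.imwrite("pics/w3.png",w)
E
```

```text
[ 0.4967731  -0.21068065  0.27452119] [-5.89239791e-01 -3.75092035e-02  1.87393337e+00  8.31540891e-05
  1.30651288e+00 -5.92149324e-01] [ 7.06084908e-01  7.08126860e-01 -9.06853754e-05 -6.67257046e-04]
```

View pics/w3.png

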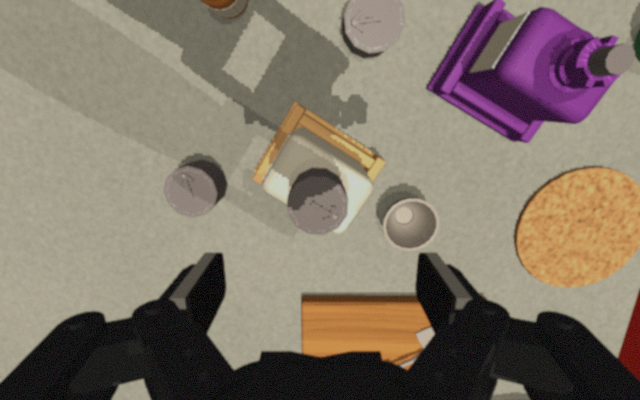

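The cap on the white bottle is at (318,202), with its arrow pointing down-right like the bottle's x axis (about −32°). The burner is at (410,222), and loose look-alikes are at (191,190) and (373,22). I enlarge the cap.

```bash
python3 - <<'E'
from h import *
w=cv2.imread("pics/w3.png")
A=cv2.resize(w[95:245,230:400],(680,600),interpolation=cv2.INTER_CUBIC);cv2.imwrite("pics/crop3.png",np.clip(A.astype(float)*1.3,0,255).astype(np.uint8))
E
```

```text
(no output)
```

View pics/crop3.png

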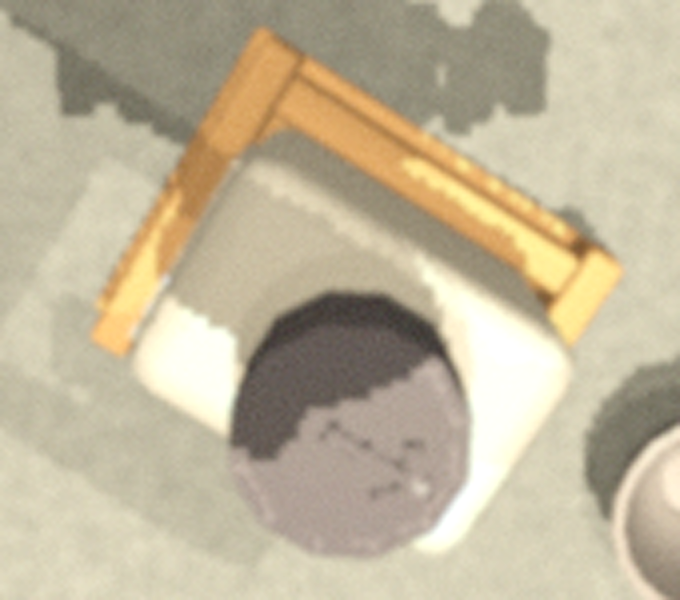

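```bash
python3 - <<'E'
from h import *
c=ctrl.calibration("wrist")
f=lambda x,y,z:ray(c,230+x/4,95+y/4,z)
an=lambda a,b:np.degrees(np.arctan2(*(b-a)[1::-1]))
m=f(347,440,.171);print("cap",m,"R",f(468,440,.171)-m,"B",f(347,557,.171)-m)
print("arrow",an(f(330,428,.171),f(420,487,.171)),np.linalg.norm(f(420,487,.171)-m),"caddy",an(f(265,30,.04),f(620,265,.04)),"left",an(f(265,30,.04),f(95,335,.04)))
a,b=f(265,30,.04),f(620,265,.04);print(np.linalg.norm(b-a))
d=(b-a)/np.linalg.norm(b-a);n=np.array([d[1],-d[0],0]);print("bottle",(a+b)/2+.05*n)
bu=ray(c,411,218,.042);print("burner",bu,np.linalg.norm((bu-m)[:2]));print(ctrl.get_state()["eef_pos"])
E
```

```text
cap [ 0.4949311  -0.21353844  0.171     ] R [2.29971586e-02 6.90688114e-05 0.00000000e+00] B [ 6.41683823e-07 -2.39741305e-02  2.77555756e-17]
arrow -34.404183084674564 0.016901986466438628 caddy -32.601152673364815 left -120.85027112472827
0.11840581750359813
bottle [ 0.49437615 -0.21314875  0.04      ]
burner [ 0.60576118 -0.27060813  0.042     ] 0.12466056483669462
[ 0.49689687 -0.21067242  0.27482456]
```

Cap centre is about (0.4945, −0.2135) and bottle yaw about −32°, so closing along −2° lands on flats. I descend and grip.

{"method": "step_arm", "body": {"motion": [{"offset": [-0.003, -0.0023, 0.02], "twist": 2}, {"offset": [-0.003, -0.0023, 0.05], "twist": 2}, {"offset": [-0.003, -0.0023, 0.08], "twist": 2}, {"offset": [-0.003, -0.0023, 0.1], "twist": 2}, {"offset": [-0.003, -0.0023, 0.115], "twist": 2}, {"offset": [-0.003, -0.0023, 0.125], "twist": 2}, {"offset": [-0.003, -0.0023, 0.125], "twist": 2}, {"offset": [-0.003, -0.0023, 0.125], "twist": 2}]}}

```text
time: 7.55
eef_pos: [0.4952, -0.2147, 0.1512]
tcp_rot: [0.719, 0.695, 0.0, 0.001]
contact_force: [-0.3, 0.8, 0.9]
opening: 0.998
finger_force: 0.0
```

{"method": "step_arm", "body": {"motion": [{"offset": [0, 0, 0], "twist": 0}, {"offset": [0, 0, 0], "twist": 0}, {"offset": [0, 0, 0], "twist": 0}, {"offset": [0, 0, 0], "twist": 0}, {"offset": [0, 0, 0], "twist": 0}, {"offset": [0, 0, 0], "twist": 0}, {"offset": [0, 0, 0], "twist": 0}, {"offset": [0, 0, 0], "twist": 0}], "gripper": 0.035, "grip_force": 60}}

```text
time: 8.35
eef_pos: [0.4951, -0.2148, 0.1514]
tcp_rot: [0.719, 0.695, 0.0, 0.001]
contact_force: [-1.1, 0.7, 5.1]
opening: 0.528
finger_force: 63.3
```

Gripped at about 45 mm, which matches the cap. Next I push down.

{"method": "step_arm", "body": {"motion": [{"offset": [0, 0, 0.002], "twist": 0}, {"offset": [0, 0, 0.004], "twist": 0}, {"offset": [0, 0, 0.006], "twist": 0}, {"offset": [0, 0, 0.0072], "twist": 0}, {"offset": [0, 0, 0.0072], "twist": 0}, {"offset": [0, 0, 0.0072], "twist": 0}]}}

```text
time: 8.95
eef_pos: [0.4951, -0.2148, 0.1448]
tcp_rot: [0.719, 0.695, 0.0, 0.001]
contact_force: [-2.7, 0.8, 8.5]
opening: 0.526
finger_force: 63.8
```

{"method": "step_arm", "body": {"motion": [{"offset": [0, 0, 0], "twist": -6}, {"offset": [0, 0, 0], "twist": -12}, {"offset": [0, 0, 0], "twist": -18}, {"offset": [0, 0, 0], "twist": -24}, {"offset": [0, 0, 0], "twist": -30}, {"offset": [0, 0, 0], "twist": -36}, {"offset": [0, 0, 0], "twist": -42}, {"offset": [0, 0, 0], "twist": -48}, {"offset": [0, 0, 0], "twist": -54}, {"offset": [0, 0, 0], "twist": -60}, {"offset": [0, 0, 0], "twist": -66}, {"offset": [0, 0, 0], "twist": -67}]}}

```text
time: 10.15
eef_pos: [0.4959, -0.2151, 0.1453]
tcp_rot: [0.215, 0.977, -0.0, 0.002]
contact_force: [-1.1, 1.7, 8.7]
opening: 0.531
finger_force: 63.9
```

```bash
python3 - <<'E'
from h import *
s=ctrl.get_state();print(s["wrist_torque"],s["contact_force"],s["opening"],s["eef_pos"])
cv2.imwrite("pics/w4.png",cv2.resize(ctrl.read_camera("side")[200:320,290:450],(800,600),interpolation=cv2.INTER_CUBIC))
E
```

```text
[ 0.16583365  0.17758351 -0.0196363 ] [-1.13712282  1.73523436  8.69187811] 0.5314474869568033 [ 0.49590778 -0.21510042  0.14530264]
```

View pics/w4.png

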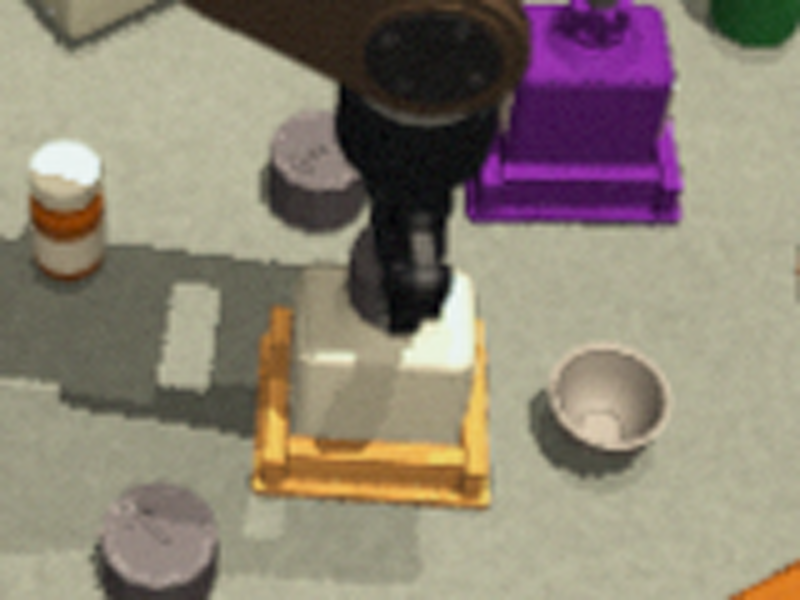

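The gripper holds the cap on the bottle at about px (390,280), and nothing else has moved. It turned 67° with no torque left over, so it should be free. I lift a little as a test.

{"method": "step_arm", "body": {"motion": [{"offset": [0, 0, -0.003], "twist": 0}, {"offset": [0, 0, -0.006], "twist": 0}, {"offset": [0, 0, -0.009], "twist": 0}, {"offset": [0, 0, -0.011], "twist": 0}, {"offset": [0, 0, -0.012], "twist": 0}]}}

```text
time: 10.7
eef_pos: [0.4942, -0.2142, 0.1544]
tcp_rot: [0.216, 0.976, 0.0, -0.001]
contact_force: [-0.0, 0.3, -0.4]
opening: 0.529
finger_force: 63.0
```

It is free, so I lift to about 80 mm above where it sat.

{"method": "step_arm", "body": {"motion": [{"offset": [0, 0, -0.01], "twist": 0}, {"offset": [0, 0, -0.025], "twist": 0}, {"offset": [0, 0, -0.04], "twist": 0}, {"offset": [0, 0, -0.055], "twist": 0}, {"offset": [0, 0, -0.067], "twist": 0}, {"offset": [0, 0, -0.074], "twist": 0}, {"offset": [0, 0, -0.075], "twist": 0}, {"offset": [0, 0, -0.075], "twist": 0}, {"offset": [0, 0, -0.075], "twist": 0}, {"offset": [0, 0, -0.075], "twist": 0}, {"offset": [0, 0, -0.075], "twist": 0}]}}

```text
time: 11.8
eef_pos: [0.4944, -0.2143, 0.2294]
tcp_rot: [0.216, 0.976, 0.0, -0.001]
contact_force: [0.2, -0.7, -0.8]
opening: 0.523
finger_force: 62.8
```

```bash
python3 - <<'E'
from h import *
s=ctrl.get_state();print(s["eef_pos"],s["contact_force"],s["opening"],s["finger_force"],s["time"])
cv2.imwrite("pics/w5.png",cv2.resize(ctrl.read_camera("side")[130:330,260:460],(600,600),interpolation=cv2.INTER_CUBIC))
E
```

```text
[ 0.49438253 -0.21429569  0.22940153] [ 0.23682914 -0.71993369 -0.75504215] 0.5234778718189198 62.79463763348758 11.8
```

View pics/w5.png

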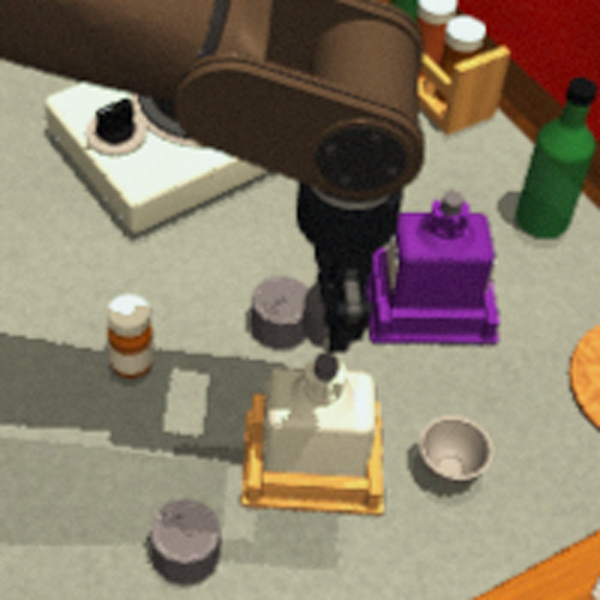

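The neck is open at (325,370), and the cap is held in the fingers above it at (325,310). Handing in.

```bash
python3 -c "
from plant import ctrl
print(ctrl.sign_off())"
```

```text
the job is handed in; nothing more can be done
None
```

I turned the hotplate off, then pushed, twisted and lifted the cap off; the gripper holds it about 8 cm above the bottle's mouth, and I handed the job in at about 12 s (no verdict was returned).

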